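Make up the bangle tray and the domed-discs tray on a jeweller's bench

ROBOT

A 6-joint arm with a two-finger parallel gripper is mounted at the origin on the work surface. World frame = base frame: x ahead of the robot, y to its left, z up, the work surface at z = 0. Lengths are in m, angles in degrees, forces in N, time in s.
With the tool pointing down it reaches from about 0.4 to 0.825 m from the base axis. Payload 7 kg.
Tool frame: the origin (TCP) lies midway between the tips of the shut fingers; the grasp point (between the pads) lies pinch_z behind it (pinch_z is the distance from the TCP to the grasp point, in m); z points along the fingers, x is the direction in which the jaws open and shut, and the axes are right-handed (so a half turn about z gives the same grasp; the last joint's range is limited). The gripper opens to 88 mm and grips with 3 to 60 N. Pads are 19 mm wide; open, the fingers measure 130 mm over their backs; the gripper's body (78 mm by 193 mm) begins 47 mm behind the grasp point.
Start: joints at [85.663, 20.546, 0.682, 0, -70.136, -16.507], TCP at [0.24, 0.631, 0.227] pointing down, gripper open.
Joint ranges: [-176.03, 176.03], [-82.01, 121.73], [-58.28, 71.71], [-173.87, 95.51], [-174.79, -0.11], [-173.66, 173.66]. Speed limits (degrees/s): [136.94, 136.94, 172.46, 180, 180, 180].

INTERFACE

Orientations are given as a 3x3 rotation matrix whose columns are the frame's x, y, z axes.
In Python, from plant import * gives the robot as it stands.
- The arm moves only by the tool drive_tool, never from a script. Its argument "moves" is a list that holds one entry, the list of rows, each a list of 7 numbers: the turn, a rotation vector about the tool's x, y, z in rad, then the shift along the tool's x, y, z in cm, then the gripper's target within -1 to 1 (fully open at 1, half-way at 0, shut at -1). In form: [[[ax, ay, az, tx, ty, tz, hand], ...]]. A call has 1 to 12 rows; each row is the pose to reach, as a shift and turn from the pose measured when the call began, along the tool's axes at that moment; what a row does not reach only later rows make up. A row lasts 1/8 s, in which the tool goes at most 62.5 mm and 10.7 degrees, less where a joint would pass 70% of its speed; a pose out of reach is approached as far as the arm can. A call with a gripper value outside its range is refused whole. The fingers move at their own pace and stop on an object; "force" is the grip in N (left out, the last holds). Time passes only in rows, so rows that repeat a pose let the fingers close. It gives the time, the measured TCP pose, the force and the opening at its end, in the units of the state.
- sense(): the state, without advancing time (a new reading comes with each control period).
- read_camera(name): name is "scene" or "top" or "wrist"; returns a dict with "frame" (384x512x3 uint8, red, green, blue), "intrinsics" (3x3 intrinsics, pixels), "xyz" and "orientation" of the camera in the world. Camera axes: x right, y down, z forward; pixel columns grow to the right and rows downward; lengths in m; the calibration is good to about 2 mm. A picture is of the moment at which its call begins. There is no depth.
- job_done(): hands the job in, once; it reports no verdict.
Trained networks look in the newest picture that a camera, given by its name, has taken for a name from the list of things; names that differ only in an ending like _2 or _b are one class to them, and where a whole thing is asked for, a point or a joint stands for the part that bears it (a point fixed in the world has none). Each returns a list of dicts, best first, with "confidence" (0 to 1); they miss things now and then, are a little off and sometimes report something else, mostly with a low value. They report only what shows in the picture. A call takes as long as a camera call.
- search_frame(label, camera): "location" ([column, row] in pixels, amid what is visible of it).
- regions_of(label, camera): "region" (384x512 bool, what is visible of it) and "location" ([column, row] in pixels, amid what is visible of it).
The state is a dict: "time": time; "joint_positions": joint angles; "joint_velocities": joint speeds; "tau": joint torques, N m; "ee_pos": TCP position; "ee_rot": TCP orientation; "force": force on the tool from outside, world axes, zero at the start; "moment": the same for the moment, N m; "opening": opening from 0.0 (shut) to 1.0 (fully open).
Only numpy, scipy, OpenCV 4.12 (cv2) and the standard library are available. Lean on these libraries where they do the work, as an engineer would, in place of code of your own. Each camera call takes 0.05 s, during which the arm holds its last target.

TASK

Make up the two job trays from the stock on the grey soldering slab: the square tray with the bangle needs the long charcoal block and the low flux jar, and the long tray with the copper discs needs the steel doming block, the wooden stand of doming punches and the short charcoal block. Set each piece down (no dropping) upright and flat on the floor of an empty bay of its own, not on the work lying in the tray. Leave the tall jar, the torch and the pliers where they are.

Things in the scene. Friction and masses are not known exactly. Their poses are not given: they have to be found in the camera images.
- long_charcoal: Black charcoal block, the longer of the two, a box 110 (x) x 50 (y) x 34 (z) mm, about 90 g. Starts on the grey soldering slab, whose top is 12 mm above the bench. Origin: centre of the underside, z up.
- short_charcoal: Black charcoal block, the shorter of the two, a box 56 (x) x 50 (y) x 34 (z) mm, about 50 g. Starts on the grey soldering slab, whose top is 12 mm above the bench. Origin: centre of the underside, z up.
- flux_jar: Low round glass jar of white flux paste, 46 mm diameter up to 36 mm height, with a closed brass lid of 43 mm diameter from 40 to 52 mm; 52 mm tall in all, about 110 g. Starts on the grey soldering slab, whose top is 12 mm above the bench. Origin: centre of the underside, z up.
- doming_block: Steel doming block: a cube of 42 mm edge with round hollows in its faces, about 0.5 kg (0.4 to 0.65 kg). Starts on the grey soldering slab, whose top is 12 mm above the bench. Origin: centre of the underside, z up. Its sides face its x and y axes.
- punch_stand: Beech block 56 (x) x 40 (y) x 36 (z) mm with three steel ball-ended doming punches fixed upright in a row along its x axis, their tops 78 mm above the underside; one piece, about 130 g. Starts on the grey soldering slab, whose top is 12 mm above the bench. Origin: centre of the underside, z up.
- long_tray: Dark green fixed tray, 324 (x) x 108 (y) mm; floor 4 mm and walls and dividers 12 mm above the bench, 4 mm thick. Origin: centre of underside. Row of four bays, each 76 (x) x 100 (y) mm inside, centres at x = -0.12, -0.04, 0.04, 0.12 m, y = 0. The one at 0.12 holds the work, flat copper discs, and stays as it is; three are empty. x points roughly away from the robot.
- square_tray: Dark green fixed tray, 188 (x) x 180 (y) mm; floor 4 mm, walls and dividers 12 mm above the bench, 4 mm thick. Origin: centre of underside. Bays: long, empty, 92 x 172 mm, centre x -0.044, y 0 m; small, empty, 84 x 84 mm, centre x 0.048, y 0.044; the same at y -0.044 with the work, an open brass bangle 69 mm over, 7 mm thick. x points roughly away from the robot.
- tall_jar: Tall round glass jar with dark contents and a brass lid, 62 mm diameter, 91 mm tall, standing on the bench beyond the slab. Not needed; leave it. Origin: centre of the underside.
- torch: Orange hand torch, 36 mm thick, upright on a round black foot of 72 mm diameter, 109 mm tall, standing on the bench beyond the slab. Not needed; leave it. Origin: centre of the underside.
- pliers: Red-handled flat-nose pliers lying on the bench beyond the slab, 145 mm long (x, jaws to +x), 56 mm wide, 12 mm high. Not needed; leave them. Origin: on the bench, near the middle of their length.

How it is judged:
By the outcome, as a careful person would: the job done as asked, in the order asked, and still so for the second after the job is handed in, with the robot touching nothing.
It also fails if it takes over 122 s, if anything falls off the work surface, if the arm or the gripper's body presses on something with over 40 N, if the wrist force passes 120 N, or if a joint passes its speed limit or range.

## Working session

There is one attempt and no reset: what is moved stays moved. The work goes in short steps, Python scripts to look and compute and a tool call to move; the robot and the scene stay as the last step left them, time stands still between calls to the robot, and variables do not carry over. Pictures are saved under pics/ and viewed, and the job is handed in when it is done.

Besides the shell and the picture viewer there is one more tool, called after ">>>" as name(argument=value, ...), one argument or row to a line, values as JSON. drive_tool: Moves the arm, as the interface text tells. Its arguments: {"type":"object","properties":{"moves":{"type":"array","items":{"type":"array","items":{"type":"array","items":{"type":"number"}}}},"force":{"type":"number"}},"required":["moves"]}

```bash
mkdir -p pics; ls; cat > h.py <<'E'
from plant import *
import numpy as np, cv2
def snap(cam,fn,crop=None,scale=1.5):
    d=read_camera(cam); im=cv2.cvtColor(d["frame"],cv2.COLOR_RGB2BGR)
    if crop: im=im[crop[1]:crop[3],crop[0]:crop[2]]
    im=cv2.resize(im,None,fx=scale,fy=scale,interpolation=cv2.INTER_CUBIC)
    cv2.imwrite("pics/"+fn,im); return d
def ray(d,px,z):
    R=np.array(d["orientation"]);o=np.array(d["xyz"]);K=np.array(d["intrinsics"])
    v=R@np.linalg.inv(K)@np.array([px[0],px[1],1.]); return o+v*(z-o[2])/v[2]
def proj(d,P):
    R=np.array(d["orientation"]);o=np.array(d["xyz"]);K=np.array(d["intrinsics"])
    c=(np.atleast_2d(P)-o)@R; p=c@K.T; return p[:,:2]/p[:,2:]
E
python3 - <<'E'
from h import *
s=sense();print({k:np.round(v,3).tolist() for k,v in s.items()})
try: print(pinch_z)
except Exception as e: print(e)
for c in ["top","scene","wrist"]:
    d=snap(c,c+"0.png"); print(c,np.round(d["intrinsics"],1).tolist(),np.round(d["xyz"],3),np.round(d["orientation"],3).tolist())
    for n in ["long_charcoal","short_charcoal","flux_jar","doming_block","punch_stand","long_tray","square_tray","tall_jar","torch","pliers"]:
        print(n,[(np.round(r["location"]).tolist(),round(r["confidence"],2)) for r in search_frame(n,c)[:3]])
E
```

```text
pics
{'time': 0.0, 'joint_positions': [85.662, 20.589, 0.633, -0.02, -70.135, -16.508], 'joint_velocities': [0.034, 0.087, -0.009, -0.018, 0.109, -0.022], 'tau': [-0.0, -58.271, 29.305, 6.997, 0.007, -0.0], 'ee_pos': [0.24, 0.63, 0.226], 'ee_rot': [[-0.356, -0.935, -0.0], [-0.934, 0.356, -0.002], [0.002, -0.0, -1.0]], 'force': [0.371, -1.442, 0.814], 'moment': [-0.056, -0.02, -0.006], 'opening': 1.002}
0.0188
top [[356.4, 0.0, 260.3], [0.0, 356.4, 190.0], [0.0, 0.0, 1.0]] [ 0.48  -0.015  1.004] [[-0.007, -0.988, 0.152], [-0.999, 0.013, 0.036], [-0.037, -0.152, -0.988]]
long_charcoal [([272.0, 222.0], 0.69)]
short_charcoal [([304.0, 185.0], 0.73)]
flux_jar [([230.0, 184.0], 0.49), ([377.0, 222.0], 0.24)]
doming_block [([229.0, 252.0], 0.78)]
punch_stand [([304.0, 260.0], 0.59)]
long_tray [([167.0, 225.0], 0.87)]
square_tray [([378.0, 220.0], 0.83), ([272.0, 224.0], 0.15)]
tall_jar [([260.0, 133.0], 0.71)]
torch [([209.0, 143.0], 0.95)]
pliers [([328.0, 139.0], 0.75)]
scene [[408.7, 0.0, 255.6], [0.0, 408.7, 190.4], [0.0, 0.0, 1.0]] [1.179 0.323 0.596] [[-0.508, 0.548, -0.664], [0.861, 0.343, -0.375], [0.022, -0.763, -0.647]]
long_charcoal []
short_charcoal [([206.0, 190.0], 0.66)]
flux_jar [([288.0, 222.0], 0.89)]
doming_block [([332.0, 171.0], 0.65)]
punch_stand [([260.0, 137.0], 0.75)]
long_tray [([394.0, 240.0], 0.94), ([140.0, 221.0], 0.74)]
square_tray [([169.0, 148.0], 0.91), ([208.0, 189.0], 0.58)]
tall_jar [([218.0, 240.0], 0.73)]
torch [([291.0, 286.0], 0.78), ([259.0, 137.0], 0.57)]
pliers [([140.0, 219.0], 0.85)]
wrist [[333.4, 0.0, 259.5], [0.0, 333.4, 188.3], [0.0, 0.0, 1.0]] [0.309 0.605 0.383] [[-0.356, -0.898, -0.257], [-0.935, 0.342, 0.098], [-0.0, 0.275, -0.961]]
long_charcoal []
short_charcoal []
flux_jar []
doming_block []
punch_stand []
long_tray []
square_tray []
tall_jar []
torch []
pliers []
```

View pics/top0.png

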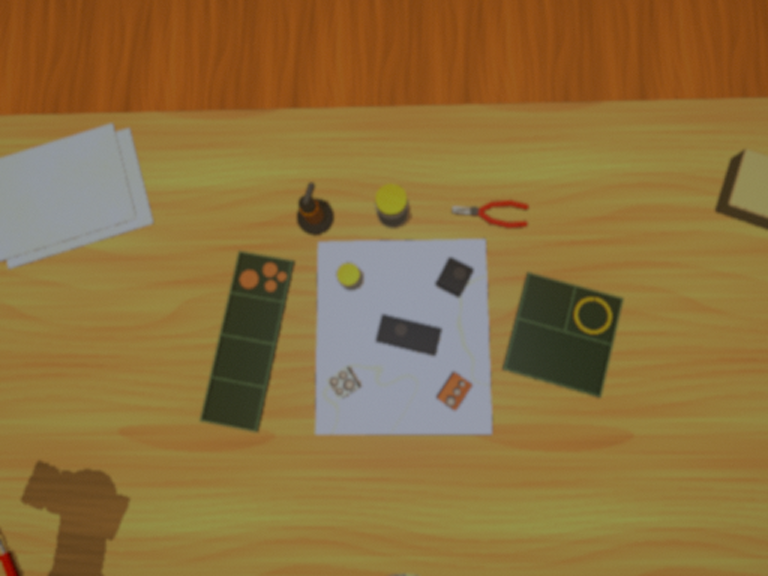

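View pics/scene0.png

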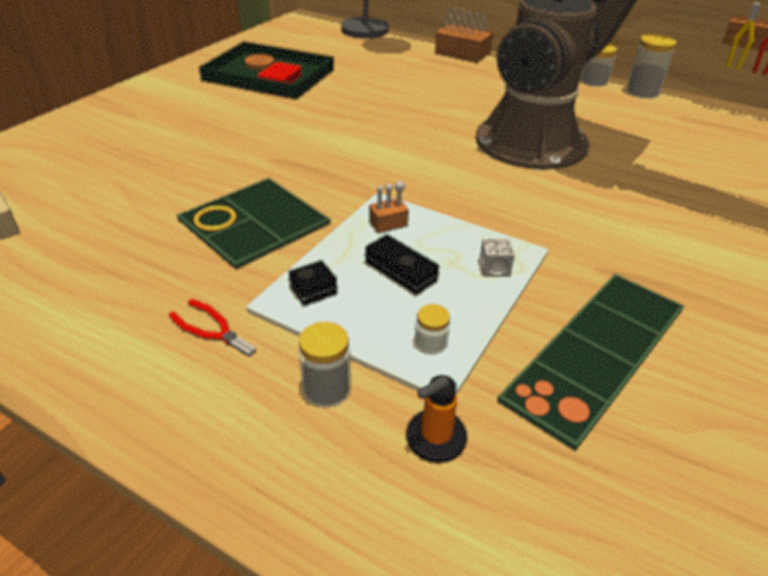

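```bash
python3 - <<'E'
from h import *
snap("top","top0z.png",(120,110,430,290),2.55)
E
```

```text
(no output)
```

View pics/top0z.png

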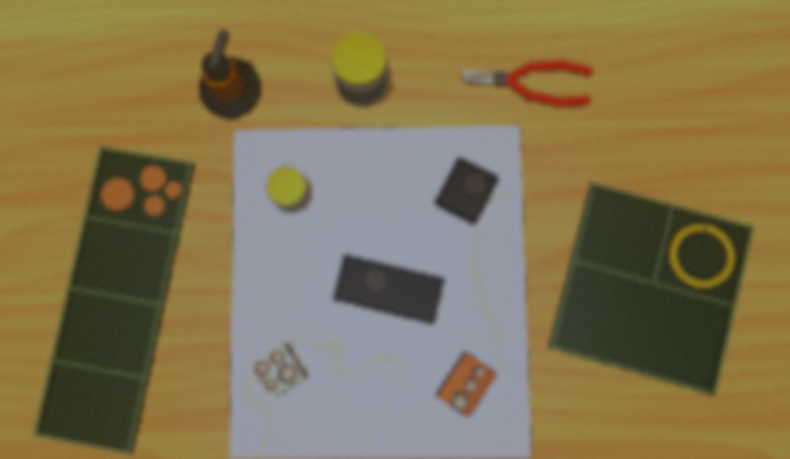

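```bash
cat > fit.py <<'E'
from h import *
from scipy.optimize import minimize
def box(a,b,z0,z1): return np.array([[sx*a/2,sy*b/2,z] for sx in(-1,1) for sy in(-1,1) for z in(z0,z1)])
def cyl(r,z0,z1,cx=0,cy=0):
    t=np.linspace(0,2*np.pi,24,endpoint=False)
    return np.vstack([np.c_[cx+r*np.cos(t),cy+r*np.sin(t),0*t+z] for z in(z0,z1)])
M={"long_charcoal":[box(.11,.05,0,.034)],"short_charcoal":[box(.056,.05,0,.034)],
"flux_jar":[cyl(.023,0,.036),cyl(.0215,.036,.052)],"doming_block":[box(.042,.042,0,.042)],
"punch_stand":[box(.056,.04,0,.036)]+[cyl(.005,.036,.078,c) for c in(-.018,0,.018)],
"long_tray":[box(.324,.108,0,.012)],"square_tray":[box(.188,.18,0,.012)],
"tall_jar":[cyl(.031,0,.091)],"torch":[cyl(.036,0,.01),cyl(.018,0,.1)]}
Z={k:.012 for k in M}; Z["long_tray"]=Z["square_tray"]=Z["tall_jar"]=Z["torch"]=0.
S=8
def world(P,p,z):
    c,s=np.cos(p[2]),np.sin(p[2]); return np.c_[p[0]+c*P[:,0]-s*P[:,1],p[1]+s*P[:,0]+c*P[:,1],P[:,2]+z]
def render(d,n,p,z):
    m=np.zeros((384*2,512*2),np.uint8)
    for P in M[n]:
        q=(proj(d,world(P,p,z))+.5)*2-.5
        h=cv2.convexHull(np.round(q*256).astype(np.int32).reshape(-1,1,2))
        cv2.fillConvexPoly(m,h,255,cv2.LINE_AA,8)
    return cv2.resize(m,(512,384),interpolation=cv2.INTER_AREA)/255.
def fit(n,obs,p0,z=None):
    z=Z[n] if z is None else z
    def cost(p):
        c=0
        for d,m in obs:
            r=cv2.GaussianBlur(render(d,n,p,z),(0,0),1.0);mm=cv2.GaussianBlur(m.astype(float),(0,0),1.0)
            c+=((r-mm)**2).sum()/m.sum()
        return c/len(obs)
    best=None
    for y in p0[2]:
        s=np.array([[0,0,0],[.008,0,0],[0,.008,0],[0,0,.25]])+[p0[0],p0[1],y]
        r=minimize(cost,s[0],method="Nelder-Mead",options=dict(initial_simplex=s,xatol=2e-4,fatol=1e-5))
        if best is None or r.fun<best.fun: best=r
    return best.x,best.fun
E
python3 - <<'E'
from fit import *
import pickle
D={c:read_camera(c) for c in("top","scene")}
out={};ov={c:cv2.resize(cv2.cvtColor(D[c]["frame"],cv2.COLOR_RGB2BGR),None,fx=3,fy=3,interpolation=cv2.INTER_CUBIC) for c in D}
for n in M:
    obs={}
    for c in D:
        r=regions_of(n,c)
        print(n,c,[(np.round(x["location"]).tolist(),round(x["confidence"],2),int(x["region"].sum())) for x in r[:2]])
        if r and r[0]["confidence"]>.3: obs[c]=r[0]["region"]
    if "top" not in obs: continue
    ys,xs=np.nonzero(obs["top"]); x0=ray(D["top"],(xs.mean(),ys.mean()),Z[n]+.01)
    yaws=[0.] if "jar" in n or n=="torch" else np.radians([-67,-45,-22,0,22,45,67,90])
    if "tray" in n: yaws=np.radians([-15,0])
    for cs in (["top"],["scene"],["top","scene"]):
        o=[(D[c],obs[c]) for c in cs if c in obs]
        if len(o)<len(cs): continue
        p,f=fit(n,o,(x0[0],x0[1],yaws)); print("  ",cs,np.round(p[:2],4),round(np.degrees(p[2]),1),round(f,3))
    out[n]=p
    for c in D:
        for P in M[n]:
            q=(proj(D[c],world(P,p,Z[n]))+.5)*3-.5
            cv2.polylines(ov[c],[cv2.convexHull(q.astype(np.float32)).astype(np.int32)],True,(255,0,255),1)
pickle.dump(out,open("poses.pkl","wb"))
cv2.imwrite("pics/ov_top.png",ov["top"][330:870,390:1190]); cv2.imwrite("pics/ov_scene.png",ov["scene"][300:900,300:1100] if 0 else cv2.resize(ov["scene"][300:930,300:1400],None,fx=.72,fy=.72))
E
```

```text
long_charcoal top [([270.0, 221.0], 0.63, 817)]
long_charcoal scene [([269.0, 180.0], 0.69, 1200)]
   ['top'] [ 0.5399 -0.0112] 74.8 0.005
   ['scene'] [ 0.5371 -0.011 ] -104.7 0.031
   ['top', 'scene'] [ 0.539  -0.0107] 74.7 0.022
short_charcoal top [([303.0, 186.0], 0.98, 411), ([167.0, 225.0], 0.52, 4496)]
short_charcoal scene []
   ['top'] [ 0.645  -0.0954] -29.0 0.012
flux_jar top [([230.0, 184.0], 0.8, 248), ([272.0, 223.0], 0.61, 758)]
flux_jar scene [([286.0, 219.0], 0.91, 699)]
   ['top'] [0.6474 0.0953] 6.8 0.025
   ['scene'] [0.6468 0.096 ] -1.2 0.016
   ['top', 'scene'] [0.6473 0.0958] 2.2 0.022
doming_block top [([227.0, 252.0], 0.71, 297)]
doming_block scene [([330.0, 173.0], 0.91, 581)]
   ['top'] [0.4552 0.1074] -58.6 0.008
   ['scene'] [0.4531 0.1069] 34.8 0.006
   ['top', 'scene'] [0.4546 0.1074] -57.1 0.01
punch_stand top [([302.0, 258.0], 0.71, 350), ([233.0, 184.0], 0.55, 231)]
punch_stand scene [([259.0, 138.0], 0.9, 635)]
   ['top'] [ 0.4399 -0.09  ] -35.8 0.012
   ['scene'] [ 0.4377 -0.091 ] -35.2 0.04
   ['top', 'scene'] [ 0.4396 -0.09  ] -35.2 0.028
long_tra
[... 189 characters left out ...]
2 0.2903] -10.8 0.003
square_tray top [([378.0, 221.0], 0.7, 4587)]
square_tray scene [([166.0, 149.0], 0.63, 3338)]
   ['top'] [ 0.5409 -0.2946] -16.5 0.004
   ['scene'] [ 0.5397 -0.2958] -16.6 0.009
   ['top', 'scene'] [ 0.5404 -0.2951] -16.6 0.007
tall_jar top [([259.0, 134.0], 0.89, 568), ([226.0, 251.0], 0.69, 288)]
tall_jar scene [([216.0, 243.0], 0.81, 1815)]
   ['top'] [0.7755 0.0163] 34.3 0.026
   ['scene'] [0.7769 0.0175] 18.0 0.017
   ['top', 'scene'] [0.7762 0.0168] 1.6 0.023
torch top [([207.0, 141.0], 0.61, 549)]
torch scene [([292.0, 281.0], 0.58, 1728)]
   ['top'] [0.7722 0.1672] 12.2 0.039
   ['scene'] [0.7712 0.1669] 24.9 0.075
   ['top', 'scene'] [0.7718 0.1669] 11.1 0.058
```

View pics/ov_top.png

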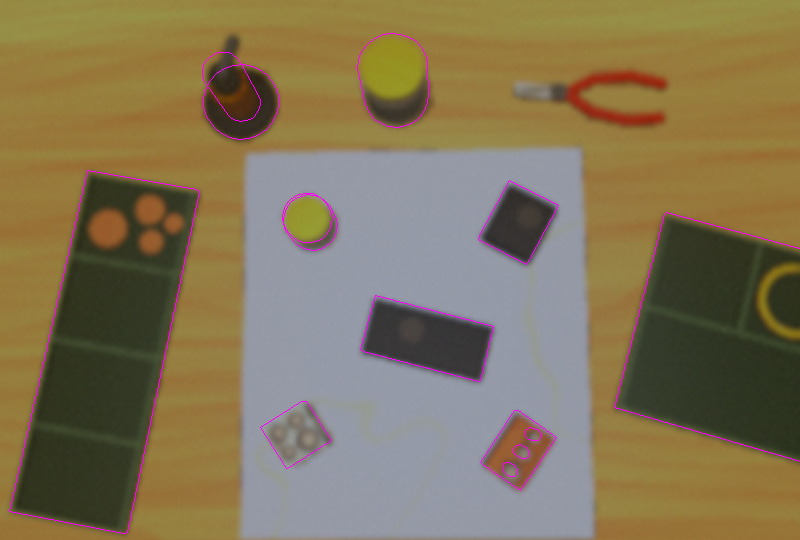

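View pics/ov_scene.png

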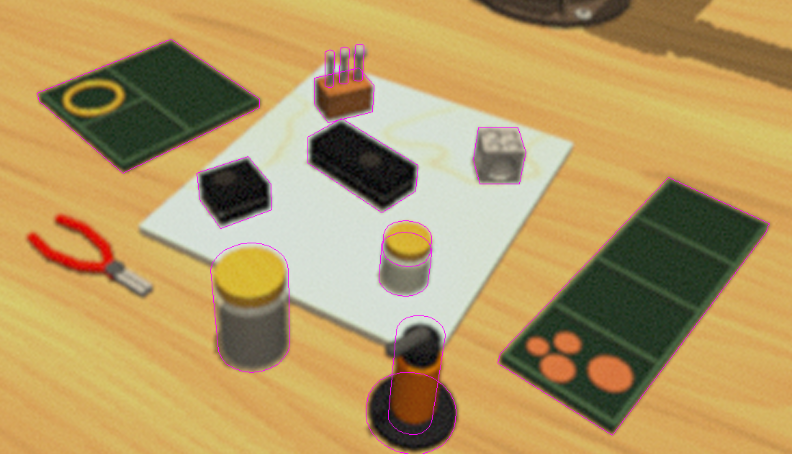

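The fitted outlines agree with both pictures, to about 1–3 mm between cameras. I'll take the long charcoal first.

```bash
cat > rel.py <<'E'
import sys
from h import *
from scipy.spatial.transform import Rotation as Ro
def rel(x,y,z,jaw):
    s=sense();p=np.array(s["ee_pos"]);R=np.array(s["ee_rot"])
    q1=np.degrees(np.arctan2(y,x)); q6=(jaw-q1-180+90)%180-90; yaw=q1+q6+180
    Rt=Ro.from_euler("z",yaw,degrees=True).as_matrix()@np.diag([1.,-1,-1])
    rv=Ro.from_matrix(R.T@Rt).as_rotvec(); t=R.T@(np.array([x,y,z])-p)*100
    print("target",x,y,z,"jaw",jaw,"-> rot",np.round(rv,3),"deg",round(np.degrees(np.linalg.norm(rv)),1),"shift_cm",np.round(t,2),"| t",round(s["time"],2),"open",round(s["opening"],3),"F",np.round(s["force"],1),"pos",np.round(p,4))
if __name__=="__main__":
    for a in sys.argv[1:]: rel(*[float(v) for v in a.split(",")])
E
python3 rel.py .539,-.011,.15,164.7
python3 - <<'E'
import numpy as np
def tr(o,yaw,p):
    c,s=np.cos(np.radians(yaw)),np.sin(np.radians(yaw));return np.round([o[0]+c*p[0]-s*p[1],o[1]+s*p[0]+c*p[1]],4)
for p in [(-.044,0),(.048,.044)]: print(tr((.5404,-.2951),-16.6,p))
for p in [(-.12,0),(-.04,0),(.04,0)]: print(tr((.5352,.2903),-10.8,p))
E
```

```text
target 0.539 -0.011 0.15 jaw 164.7 -> rot [0.    0.    1.474] deg 84.5 shift_cm [ 49.35 -50.76   7.66] | t 2.7 open 1.001 F [-0.  -0.5  0. ] pos [0.2402 0.6308 0.2266]
[ 0.4982 -0.2825]
[ 0.599  -0.2666]
[0.4173 0.3128]
[0.4959 0.2978]
[0.5745 0.2828]
```

>>> drive_tool(
  moves=[
    [[0,0,0.5,17,-17,2,1],[0,0,1.474,49.35,-50.76,7.6,1],[0,0,1.474,49.35,-50.76,7.6,1],[0,0,1.474,49.35,-50.76,7.6,1],[0,0,1.474,49.35,-50.76,7.6,1],[0,0,1.474,49.35,-50.76,7.6,1],[0,0,1.474,49.35,-50.76,7.6,1],[0,0,1.474,49.35,-50.76,7.6,1],[0,0,1.474,49.35,-50.76,7.6,1],[0,0,1.474,49.35,-50.76,7.6,1],[0,0,1.474,49.35,-50.76,7.6,1],[0,0,1.474,49.35,-50.76,7.6,1]],
  ],
  force=20,
)

```text
time: 4.2
ee_pos: [0.5396, -0.0139, 0.1501]
ee_rot: [[-0.964, 0.267, -0.001], [0.267, 0.964, -0.0], [0.0, -0.001, -1.0]]
force: [0.1, 1.1, 0.5]
opening: 1.004
```

```bash
python3 rel.py .539,-.011,.022,164.7; python3 -c "
from h import *
snap('wrist','w1.png')"
```

```text
target 0.539 -0.011 0.022 jaw 164.7 -> rot [-0.001 -0.    -0.003] deg 0.2 shift_cm [ 0.13  0.27 12.81] | t 4.2 open 1.004 F [0.1 1.1 0.5] pos [ 0.5396 -0.0139  0.1501]
```

View pics/w1.png

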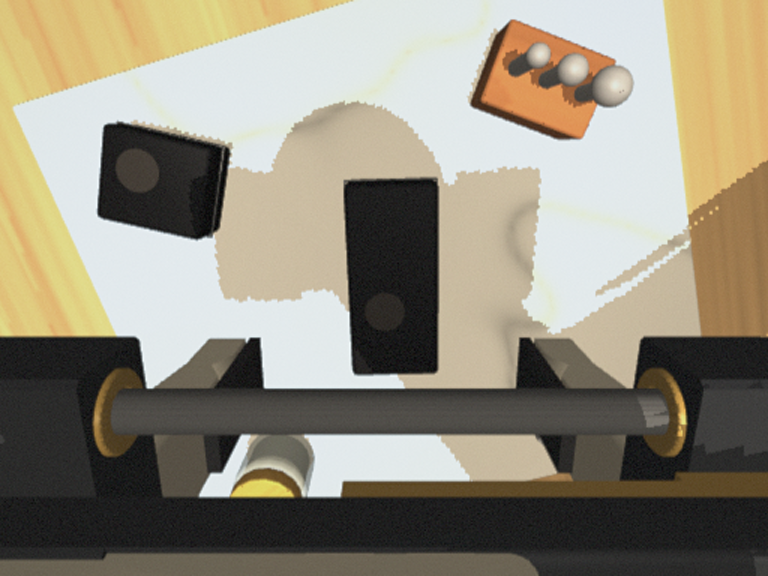

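The wrist view shows the long block at columns 345–438, midway between the fingers (262–518). I'll go down and grip it.

>>> drive_tool(
  moves=[
    [[0,0,0,0.13,0.27,4,1],[0,0,0,0.13,0.27,8,1],[0,0,0,0.13,0.27,11.5,1],[0,0,0,0.13,0.27,12.8,1],[0,0,0,0.13,0.27,12.8,1],[0,0,0,0.13,0.27,12.8,-1],[0,0,0,0.13,0.27,12.8,-1],[0,0,0,0.13,0.27,12.8,-1],[0,0,0,0.13,0.27,12.8,-1],[0,0,0,0.13,0.27,12.8,-1]],
  ],
  force=20,
)

```text
time: 5.5
ee_pos: [0.5395, -0.012, 0.0221]
ee_rot: [[-0.964, 0.267, -0.001], [0.267, 0.964, -0.001], [0.0, -0.001, -1.0]]
force: [-1.8, 1.0, 3.7]
opening: 0.571
```

```bash
python3 rel.py .539,-.011,.09,164.7 .4982,-.2825,.06,-16.6
```

```text
target 0.539 -0.011 0.09 jaw 164.7 -> rot [-0.001 -0.    -0.003] deg 0.2 shift_cm [ 0.07  0.07 -6.79] | t 5.5 open 0.571 F [-1.8  1.   3.7] pos [ 0.5395 -0.012   0.0221]
target 0.4982 -0.2825 0.06 jaw -16.6 -> rot [-0.001 -0.     0.02 ] deg 1.1 shift_cm [ -3.23 -27.18  -3.77] | t 5.5 open 0.571 F [-1.8  1.   3.7] pos [ 0.5395 -0.012   0.0221]
```

>>> drive_tool(
  moves=[
    [[0,0,0,0,0,-2,-1],[0,0,0,0,0,-6,-1],[0,0,0,0,0,-10,-1],[0,0,0,0,-3,-10.5,-1],[0,0,0.02,-1,-8,-10.5,-1],[0,0,0.02,-2,-14,-10.5,-1],[0,0,0.02,-3,-20,-10.5,-1],[0,0,0.02,-3.23,-24.5,-10,-1],[0,0,0.02,-3.23,-27.18,-8,-1],[0,0,0.02,-3.23,-27.18,-5,-1],[0,0,0.02,-3.23,-27.18,-3,-1],[0,0,0.02,-3.23,-27.18,-3,-1]],
  ],
)

```text
time: 7.0
ee_pos: [0.4967, -0.2823, 0.0507]
ee_rot: [[-0.958, 0.286, -0.004], [0.286, 0.958, 0.0], [0.004, -0.001, -1.0]]
force: [-0.0, 0.6, -1.1]
opening: 0.573
```

```bash
python3 rel.py .4982,-.2825,.014,-16.6; python3 -c "
from h import *
snap('wrist','w2.png')"
```

```text
target 0.4982 -0.2825 0.014 jaw -16.6 -> rot [-0.001 -0.004 -0.001] deg 0.3 shift_cm [-0.16  0.03  3.66] | t 7.0 open 0.573 F [-0.   0.6 -1.1] pos [ 0.4967 -0.2823  0.0507]
```

View pics/w2.png

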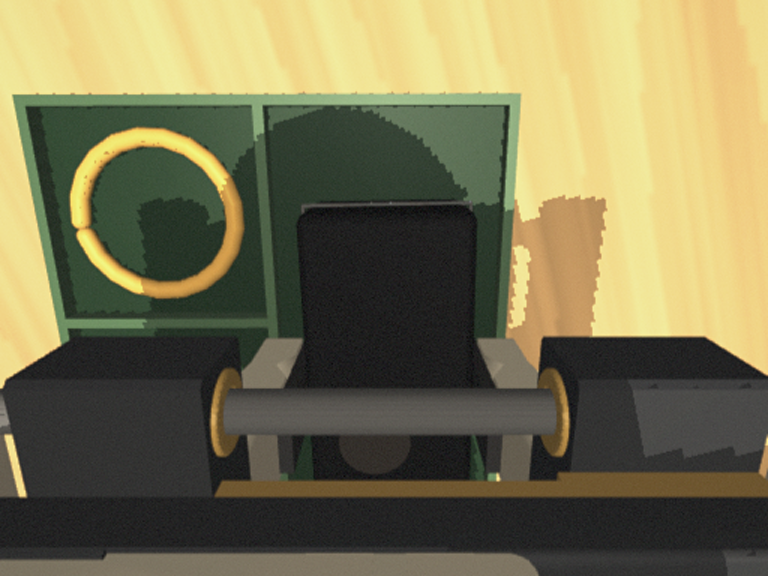

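The block is lined up over the long bay (columns 300–475, walls at 272 and 505). I'll lower it.

>>> drive_tool(
  moves=[
    [[0,0,0,-0.15,0,1.5,-1],[0,0,0,-0.15,0,2.8,-1],[0,0,0,-0.15,0,3.4,-1],[0,0,0,-0.15,0,3.6,-1],[0,0,0,-0.15,0,3.65,-1],[0,0,0,-0.15,0,3.67,-1],[0,0,0,-0.15,0,3.67,-1]],
  ],
)

```text
time: 7.92
ee_pos: [0.4993, -0.283, 0.0155]
ee_rot: [[-0.958, 0.286, -0.002], [0.286, 0.958, -0.001], [0.001, -0.001, -1.0]]
force: [-0.0, -0.6, -0.6]
opening: 0.567
```

>>> drive_tool(
  moves=[
    [[0,0,0,0,0,0.1,-1],[0,0,0,0,0,0.15,-1],[0,0,0,0,0,0.18,-1],[0,0,0,0,0,0.2,-1],[0,0,0,0,0,0.2,-1]],
  ],
)

```text
time: 8.55
ee_pos: [0.4993, -0.283, 0.0141]
ee_rot: [[-0.958, 0.285, -0.002], [0.285, 0.958, -0.001], [0.001, -0.001, -1.0]]
force: [-2.1, 1.5, 6.9]
opening: 0.572
```

>>> drive_tool(
  moves=[
    [[0,0,0,0,0,0,0.6],[0,0,0,0,0,0,0.6],[0,0,0,0,0,0,0.6],[0,0,0,0,0,-0.5,0.8],[0,0,0,0,0,-3,1],[0,0,0,0,0,-7,1],[0,0,0,0,0,-11,1],[0,0,0,0,0,-11,1]],
  ],
)

```text
time: 9.55
ee_pos: [0.5017, -0.2836, 0.128]
ee_rot: [[-0.959, 0.285, 0.005], [0.285, 0.959, -0.003], [-0.006, -0.001, -1.0]]
force: [0.3, -0.3, -0.5]
opening: 0.997
```

```bash
python3 rel.py .647,.096,.14,90; python3 -c "
from h import *
snap('wrist','w3.png')"
```

```text
target 0.647 0.096 0.14 jaw 90.0 -> rot [-0.006  0.003 -1.86 ] deg 106.6 shift_cm [-3.12 40.52 -1.24] | t 9.55 open 0.997 F [ 0.3 -0.3 -0.5] pos [ 0.5017 -0.2836  0.128 ]
```

View pics/w3.png

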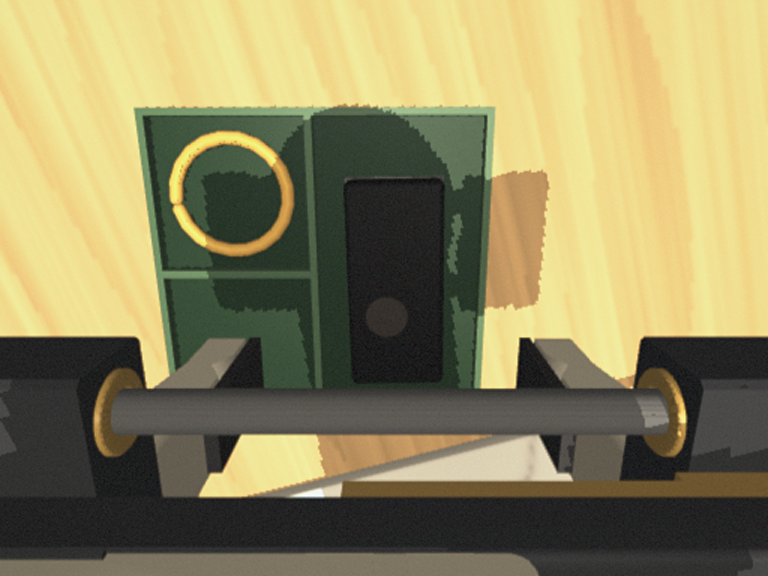

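>>> drive_tool(
  moves=[
    [[0,0,-0.15,-0.2,3,-1.2,1],[0,0,-1.86,-3.12,40.52,-1.5,1],[0,0,-1.86,-3.12,40.52,-1.5,1],[0,0,-1.86,-3.12,40.52,-1.5,1],[0,0,-1.86,-3.12,40.52,-1.5,1],[0,0,-1.86,-3.12,40.52,-1.5,1],[0,0,-1.86,-3.12,40.52,-1.5,1],[0,0,-1.86,-3.12,40.52,-1.5,1],[0,0,-1.86,-3.12,40.52,-1.5,1],[0,0,-1.86,-3.12,40.52,-1.5,1],[0,0,-1.86,-3.12,40.52,-1.5,1],[0,0,-1.86,-3.12,40.52,-1.5,1]],
  ],
)

```text
time: 11.1
ee_pos: [0.6456, 0.0962, 0.1399]
ee_rot: [[-0.004, -1.0, 0.001], [-1.0, 0.004, -0.002], [0.002, -0.001, -1.0]]
force: [0.5, 0.3, -0.6]
opening: 1.0
```

```bash
python3 rel.py .647,.096,.022,90; python3 -c "
from h import *
snap('wrist','w4.png')"
```

```text
target 0.647 0.096 0.022 jaw 90.0 -> rot [-0.001 -0.002 -0.004] deg 0.3 shift_cm [-1.000e-02 -1.300e-01  1.179e+01] | t 11.1 open 1.0 F [ 0.5  0.3 -0.6] pos [0.6456 0.0962 0.1399]
```

View pics/w4.png

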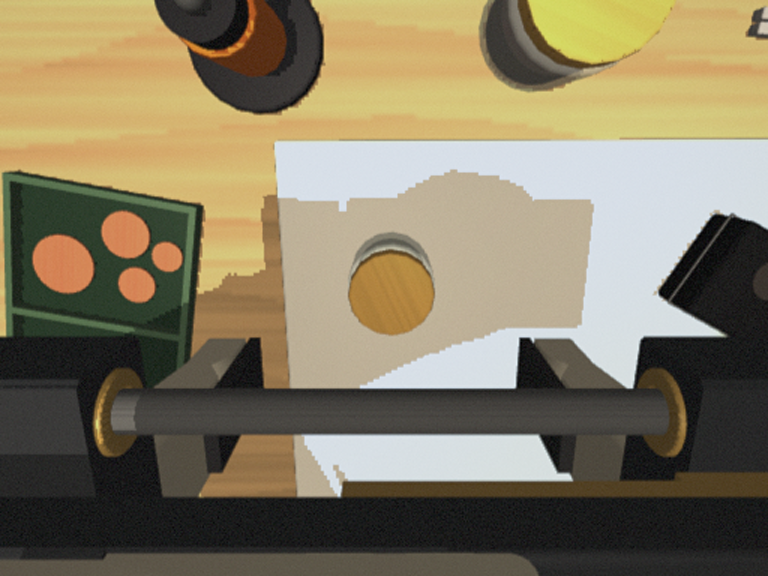

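```bash
python3 -c "
from h import *
d=read_camera('wrist')
r=search_frame('flux_jar','wrist');print(r[0]['location'],ray(d,(260.7,194.7),.064),ray(d,r[0]['location'],.05))"
```

```text
[257.5, 185.2] [0.64810114 0.09570142 0.064     ] [0.65145492 0.09808451 0.05      ]
```

The wrist ray through the lid centre gives (0.648, 0.096), which agrees with the fit. I'll go down and grip the jar.

>>> drive_tool(
  moves=[
    [[0,0,0,0,-0.15,4,1],[0,0,0,0,-0.18,8,1],[0,0,0,0,-0.18,10.8,1],[0,0,0,0,-0.18,11.8,1],[0,0,0,0,-0.18,11.8,1],[0,0,0,0,-0.18,11.8,-1],[0,0,0,0,-0.18,11.8,-1],[0,0,0,0,-0.18,11.8,-1],[0,0,0,0,-0.18,11.8,-1],[0,0,0,0,-0.18,11.8,-1],[0,0,0,0,-0.18,11.8,-1]],
  ],
  force=20,
)

```text
time: 12.62
ee_pos: [0.648, 0.096, 0.0226]
ee_rot: [[-0.002, -1.0, 0.002], [-1.0, 0.002, -0.002], [0.002, -0.002, -1.0]]
force: [0.2, -0.3, 2.7]
opening: 0.522
```

```bash
python3 rel.py .599,-.2666,.06,90
```

```text
target 0.599 -0.2666 0.06 jaw 90.0 -> rot [-3.000e-03  3.000e-03  3.139e+00] deg 179.9 shift_cm [36.28  4.8  -3.68] | t 12.62 open 0.522 F [ 0.2 -0.3  2.7] pos [0.648  0.096  0.0226]
```

>>> drive_tool(
  moves=[
    [[0,0,0,0,0,-2,-1],[0,0,0,0,0,-6,-1],[0,0,0,0,0,-9.5,-1],[0,0,0,3,0.4,-10,-1],[0,0,0,9,1.2,-10,-1],[0,0,0,15,2,-10,-1],[0,0,0,21,2.8,-10,-1],[0,0,0,27,3.6,-10,-1],[0,0,0,33,4.4,-10,-1],[0,0,0,36.28,4.8,-9,-1],[0,0,0,36.28,4.8,-6,-1],[0,0,0,36.28,4.8,-4,-1]],
    [[0,0,0,36.28,4.8,-4,-1]],
  ],
)

```text
invalid input
```

```bash
python3 rel.py .599,-.2666,.014,90; python3 -c "
from h import *
snap('wrist','w5.png')"
```

```text
target 0.599 -0.2666 0.014 jaw 90.0 -> rot [-3.000e-03  3.000e-03  3.139e+00] deg 179.9 shift_cm [36.27  4.81  0.92] | t 12.62 open 0.522 F [ 0.2 -0.3  2.7] pos [0.648  0.096  0.0226]
```

View pics/w5.png

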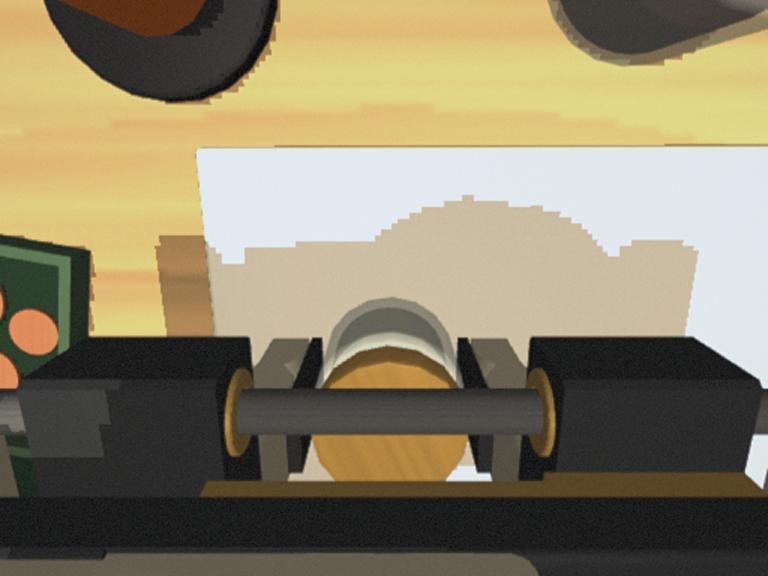

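That call was malformed, so nothing moved. The picture shows the jar gripped between the pads. I'll send it again.

>>> drive_tool(
  moves=[
    [[0,0,0,0,0,-2,-1],[0,0,0,0,0,-6,-1],[0,0,0,0,0,-9.5,-1],[0,0,0,3,0.4,-10,-1],[0,0,0,9,1.2,-10,-1],[0,0,0,15,2,-10,-1],[0,0,0,21,2.8,-10,-1],[0,0,0,27,3.6,-10,-1],[0,0,0,33,4.4,-10,-1],[0,0,0,36.28,4.8,-9,-1],[0,0,0,36.28,4.8,-6,-1],[0,0,0,36.28,4.8,-4,-1]],
  ],
)

```text
time: 14.18
ee_pos: [0.5979, -0.2672, 0.0614]
ee_rot: [[-0.004, -1.0, 0.0], [-1.0, 0.004, -0.001], [0.001, -0.0, -1.0]]
force: [0.4, 0.7, -1.4]
opening: 0.518
```

```bash
python3 rel.py .599,-.2666,.014,90; python3 -c "
from h import *
snap('wrist','w5.png')"
```

```text
target 0.599 -0.2666 0.014 jaw 90.0 -> rot [-2.000e-03  1.000e-03  3.137e+00] deg 179.7 shift_cm [-0.07 -0.11  4.74] | t 14.18 open 0.518 F [ 0.4  0.7 -1.4] pos [ 0.5979 -0.2672  0.0614]
```

View pics/w5.png

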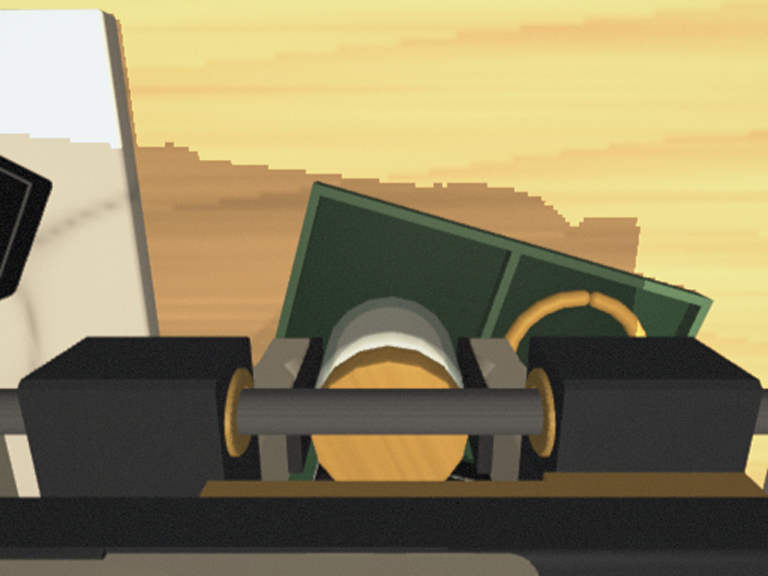

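>>> drive_tool(
  moves=[
    [[0,0,0,-0.07,-0.11,2,-1],[0,0,0,-0.07,-0.11,3.7,-1],[0,0,0,-0.07,-0.11,4.4,-1],[0,0,0,-0.07,-0.11,4.6,-1],[0,0,0,-0.07,-0.11,4.68,-1],[0,0,0,-0.07,-0.11,4.72,-1],[0,0,0,-0.07,-0.11,4.72,-1],[0,0,0,-0.07,-0.11,4.72,-1]],
  ],
)

```text
time: 15.22
ee_pos: [0.5971, -0.2656, 0.014]
ee_rot: [[-0.004, -1.0, -0.003], [-1.0, 0.004, -0.0], [0.0, 0.003, -1.0]]
force: [-8.0, 4.3, 16.5]
opening: 0.521
```

>>> drive_tool(
  moves=[
    [[0,0,0,0,0,-0.03,-1],[0,0,0,0,0,-0.03,-1]],
  ],
)

```text
time: 15.48
ee_pos: [0.5977, -0.2656, 0.015]
ee_rot: [[-0.003, -1.0, -0.002], [-1.0, 0.003, -0.001], [0.001, 0.002, -1.0]]
force: [-0.2, -0.0, -2.2]
opening: 0.519
```

```bash
python3 -c "
from h import *
snap('scene','s5.png',(60,80,300,240),3.2)"
```

```text
(no output)
```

View pics/s5.png

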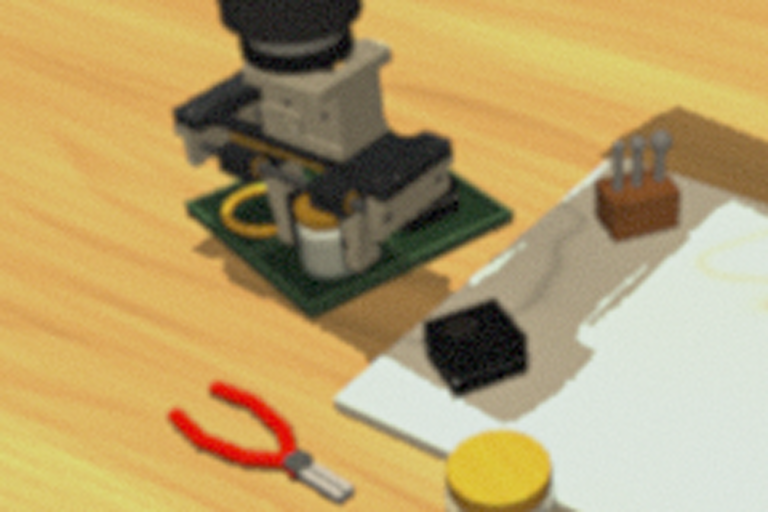

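The jar is upright inside the small bay, clear of the bangle. I'll touch it down and release.

>>> drive_tool(
  moves=[
    [[0,0,0,0,0,0.05,-1],[0,0,0,0,0,0.06,-1],[0,0,0,0,0,0.06,0.3],[0,0,0,0,0,0.06,0.3],[0,0,0,0,0,0.06,0.3],[0,0,0,0,0,-0.5,0.35],[0,0,0,0,0,-3,0.5],[0,0,0,0,0,-7,1],[0,0,0,0,0,-12,1],[0,0,0,0,0,-12,1]],
  ],
)

```text
time: 16.77
ee_pos: [0.6006, -0.2663, 0.1401]
ee_rot: [[-0.003, -1.0, 0.006], [-1.0, 0.003, -0.003], [0.003, -0.006, -1.0]]
force: [0.6, 0.0, -0.3]
opening: 0.981
```

```bash
python3 rel.py .454,.1074,.14,33.4 .454,.1074,.14,-56.6; python3 -c "
from h import *
snap('wrist','w6.png')"
```

```text
target 0.454 0.1074 0.14 jaw 33.4 -> rot [-0.007  0.001  0.985] deg 56.4 shift_cm [-37.33  14.77  -0.18] | t 16.77 open 0.981 F [ 0.6  0.  -0.3] pos [ 0.6006 -0.2663  0.1401]
target 0.454 0.1074 0.14 jaw -56.6 -> rot [-0.006  0.007  2.556] deg 146.4 shift_cm [-37.33  14.77  -0.18] | t 16.77 open 0.981 F [ 0.6  0.  -0.3] pos [ 0.6006 -0.2663  0.1401]
```

View pics/w6.png

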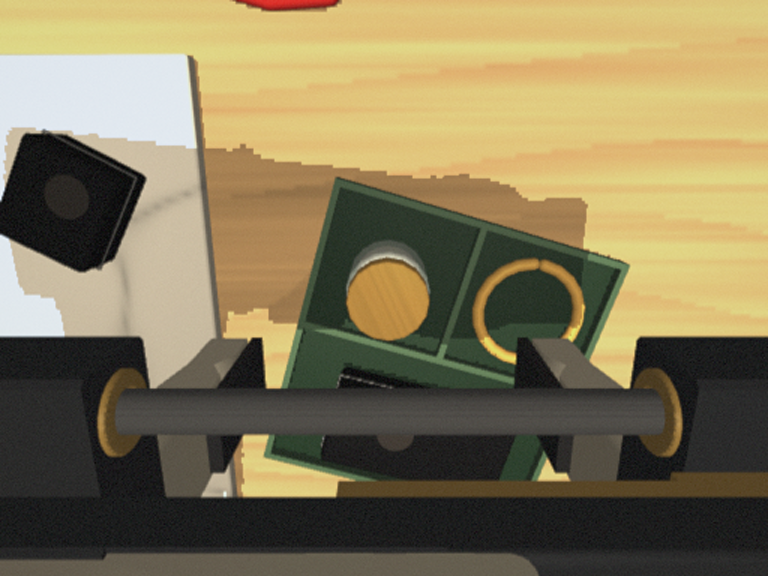

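>>> drive_tool(
  moves=[
    [[0,0,0.1,-3,1.2,-0.2,1],[0,0,0.985,-37.33,14.77,-0.2,1],[0,0,0.985,-37.33,14.77,-0.2,1],[0,0,0.985,-37.33,14.77,-0.2,1],[0,0,0.985,-37.33,14.77,-0.2,1],[0,0,0.985,-37.33,14.77,-0.2,1],[0,0,0.985,-37.33,14.77,-0.2,1],[0,0,0.985,-37.33,14.77,-0.2,1],[0,0,0.985,-37.33,14.77,-0.2,1],[0,0,0.985,-37.33,14.77,-0.2,1],[0,0,0.985,-37.33,14.77,-0.2,1]],
  ],
  force=45,
)

```text
time: 18.2
ee_pos: [0.4527, 0.1072, 0.1383]
ee_rot: [[-0.836, -0.549, 0.002], [-0.549, 0.836, -0.002], [-0.001, -0.002, -1.0]]
force: [0.3, -0.0, 0.6]
opening: 1.0
```

```bash
python3 rel.py .454,.1074,.022,33.4; cat > wfit.py <<'E'
import sys
from fit import *
n=sys.argv[1];x,y,a=[float(v) for v in sys.argv[2:5]]
d=snap("wrist",sys.argv[5])
r=regions_of(n,"wrist")
if r:
    p,f=fit(n,[(d,r[0]["region"])],(x,y,[np.radians(a)])); print("wrist fit",np.round(p[:2],4),round(np.degrees(p[2]),1),round(f,3),r[0]["confidence"],r[0]["location"])
E
python3 wfit.py doming_block .454 .1074 33.4 w7.png
```

```text
target 0.454 0.1074 0.022 jaw 33.4 -> rot [-0.002  0.001 -0.002] deg 0.2 shift_cm [-0.12 -0.02 11.63] | t 18.2 open 1.0 F [ 0.3 -0.   0.6] pos [0.4527 0.1072 0.1383]
wrist fit [0.4528 0.106 ] 32.4 0.005 0.86 [260.2, 185.0]
```

View pics/w7.png

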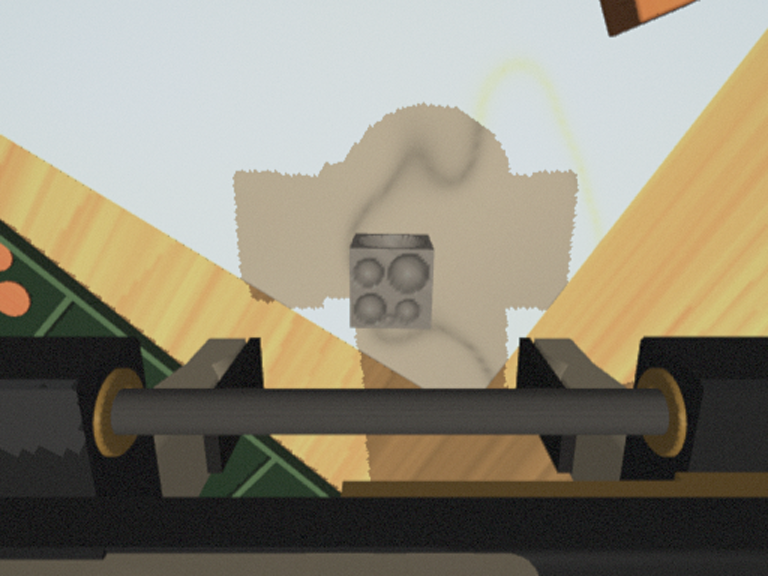

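The doming block sits square between the jaws (columns 350–433), and the wrist fit is (0.453, 0.106, 32.4°). I'll descend and grip it.

>>> drive_tool(
  moves=[
    [[0,0,0.01,0,0,4,1],[0,0,0.01,0,0,8,1],[0,0,0.01,0,0,10.8,1],[0,0,0.01,0,-0.08,11.6,1],[0,0,0.01,0,-0.08,11.6,1],[0,0,0.01,0,-0.08,11.6,-1],[0,0,0.01,0,-0.08,11.6,-1],[0,0,0.01,0,-0.08,11.6,-1],[0,0,0.01,0,-0.08,11.6,-1],[0,0,0.01,0,-0.08,11.6,-1],[0,0,0.01,0,-0.08,11.6,-1]],
  ],
  force=45,
)

```text
time: 19.68
ee_pos: [0.4532, 0.1061, 0.0225]
ee_rot: [[-0.841, -0.54, 0.002], [-0.54, 0.841, -0.002], [-0.0, -0.002, -1.0]]
force: [-1.1, 0.1, 3.6]
opening: 0.474
```

```bash
python3 rel.py .4173,.3128,.06,79.2
```

```text
target 0.4173 0.3128 0.06 jaw 79.2 -> rot [-0.002 -0.001 -0.811] deg 46.5 shift_cm [-8.15 19.32 -3.8 ] | t 19.68 open 0.474 F [-1.1  0.1  3.6] pos [0.4532 0.1061 0.0225]
```

>>> drive_tool(
  moves=[
    [[0,0,0,0,0,-1.5,-1],[0,0,0,0,0,-4,-1],[0,0,-0.1,-0.5,1,-6.5,-1],[0,0,-0.25,-2,5,-7,-1],[0,0,-0.4,-4,9.5,-7,-1],[0,0,-0.55,-6,14,-7,-1],[0,0,-0.7,-7.5,17.8,-6.5,-1],[0,0,-0.81,-8.15,19.32,-5,-1],[0,0,-0.811,-8.15,19.32,-4,-1],[0,0,-0.811,-8.15,19.32,-4,-1],[0,0,-0.811,-8.15,19.32,-4,-1]],
  ],
)

```text
time: 21.05
ee_pos: [0.4174, 0.3121, 0.0621]
ee_rot: [[-0.189, -0.982, 0.001], [-0.982, 0.189, -0.002], [0.002, -0.002, -1.0]]
force: [0.6, -0.3, -5.2]
opening: 0.475
```

```bash
python3 rel.py .4173,.3128,.0145,79.2; python3 -c "
from h import *
snap('wrist','w8.png')"
```

```text
target 0.4173 0.3128 0.0145 jaw 79.2 -> rot [-0.002 -0.002 -0.002] deg 0.2 shift_cm [-0.08  0.03  4.76] | t 21.05 open 0.475 F [ 0.6 -0.3 -5.2] pos [0.4174 0.3121 0.0621]
```

View pics/w8.png

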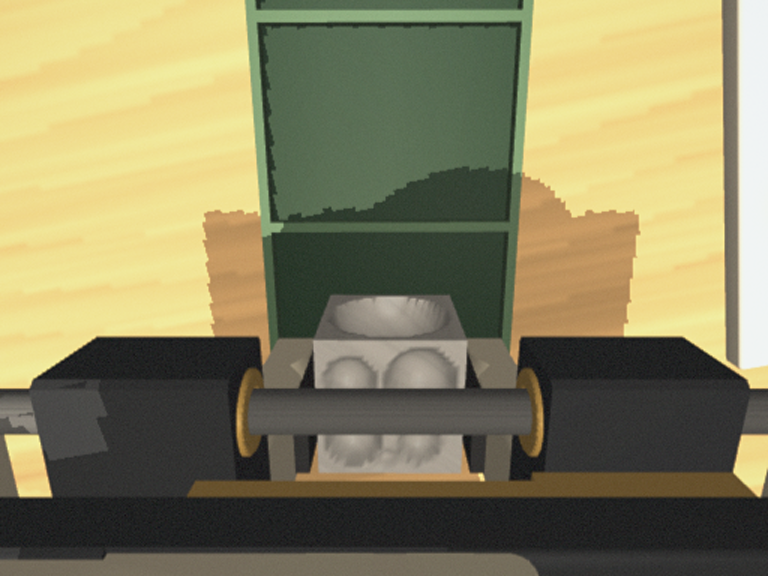

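The block is lined up over the near bay. I'll lower it.

>>> drive_tool(
  moves=[
    [[0,0,0,-0.08,0,2,-1],[0,0,0,-0.08,0,3.7,-1],[0,0,0,-0.08,0,4.4,-1],[0,0,0,-0.08,0,4.6,-1],[0,0,0,-0.08,0,4.68,-1],[0,0,0,-0.08,0,4.74,-1],[0,0,0,-0.08,0,4.74,-1]],
  ],
)

```text
time: 21.98
ee_pos: [0.4179, 0.3132, 0.0153]
ee_rot: [[-0.189, -0.982, 0.002], [-0.982, 0.189, -0.001], [0.001, -0.002, -1.0]]
force: [0.6, 0.4, -6.0]
opening: 0.474
```

>>> drive_tool(
  moves=[
    [[0,0,0,0,0,0.06,-1],[0,0,0,0,0,0.1,-1],[0,0,0,0,0,0.12,-1],[0,0,0,0,0,0.12,-1]],
  ],
)

```text
time: 22.48
ee_pos: [0.418, 0.3133, 0.0145]
ee_rot: [[-0.189, -0.982, 0.002], [-0.982, 0.189, -0.001], [0.0, -0.002, -1.0]]
force: [-2.6, -0.0, 1.9]
opening: 0.478
```

It's in contact with the floor (the force went from -6 to +1.9). I'll release.

>>> drive_tool(
  moves=[
    [[0,0,0,0,0,0.01,0.3],[0,0,0,0,0,0.01,0.4],[0,0,0,0,0,0.01,0.4],[0,0,0,0,0,-0.5,0.4],[0,0,0,0,0,-3,0.6],[0,0,0,0,0,-7,1],[0,0,0,0,0,-12,1],[0,0,0,0,0,-13,1]],
  ],
  force=25,
)

```text
time: 23.48
ee_pos: [0.419, 0.315, 0.1484]
ee_rot: [[-0.189, -0.982, 0.006], [-0.982, 0.189, 0.004], [-0.005, -0.005, -1.0]]
force: [-0.1, 0.7, -1.3]
opening: 0.993
```

```bash
python3 rel.py .4394,-.090,.16,54.8; python3 -c "
from h import *
snap('wrist','w9.png')"
```

```text
target 0.4394 -0.09 0.16 jaw 54.8 -> rot [-0.004  0.006  0.425] deg 24.3 shift_cm [39.39 -9.64 -1.31] | t 23.48 open 0.993 F [-0.1  0.7 -1.3] pos [0.419  0.315  0.1484]
```

View pics/w9.png

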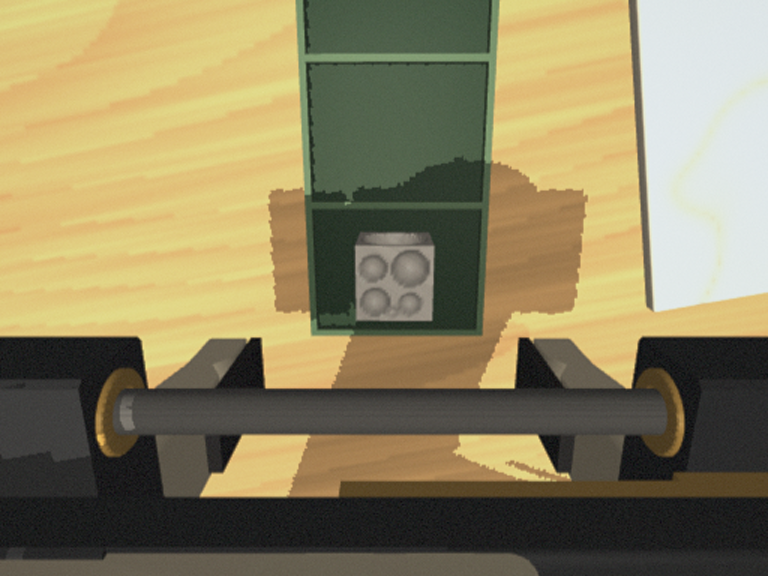

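The doming block stands flat inside the near bay. Next is the punch stand.

>>> drive_tool(
  moves=[
    [[0,0,0.05,3,-0.7,-1.3,1],[0,0,0.425,39.39,-9.64,-1.3,1],[0,0,0.425,39.39,-9.64,-1.3,1],[0,0,0.425,39.39,-9.64,-1.3,1],[0,0,0.425,39.39,-9.64,-1.3,1],[0,0,0.425,39.39,-9.64,-1.3,1],[0,0,0.425,39.39,-9.64,-1.3,1],[0,0,0.425,39.39,-9.64,-1.3,1],[0,0,0.425,39.39,-9.64,-1.3,1],[0,0,0.425,39.39,-9.64,-1.3,1],[0,0,0.425,39.39,-9.64,-1.3,1]],
  ],
)

```text
time: 24.9
ee_pos: [0.4391, -0.0891, 0.1595]
ee_rot: [[-0.575, -0.818, 0.006], [-0.818, 0.575, 0.004], [-0.006, -0.002, -1.0]]
force: [0.7, -0.2, 0.2]
opening: 1.001
```

```bash
python3 rel.py .4394,-.090,.027,54.8;python3 wfit.py punch_stand .4394 -.09 -35.2 w10.png
```

```text
target 0.4394 -0.09 0.027 jaw 54.8 -> rot [-0.002  0.006  0.002] deg 0.4 shift_cm [ 0.13 -0.05 13.25] | t 24.9 open 1.001 F [ 0.7 -0.2  0.2] pos [ 0.4391 -0.0891  0.1595]
wrist fit [ 0.4372 -0.0905] -35.7 0.038 0.73 [264.5, 184.4]
```

View pics/w10.png

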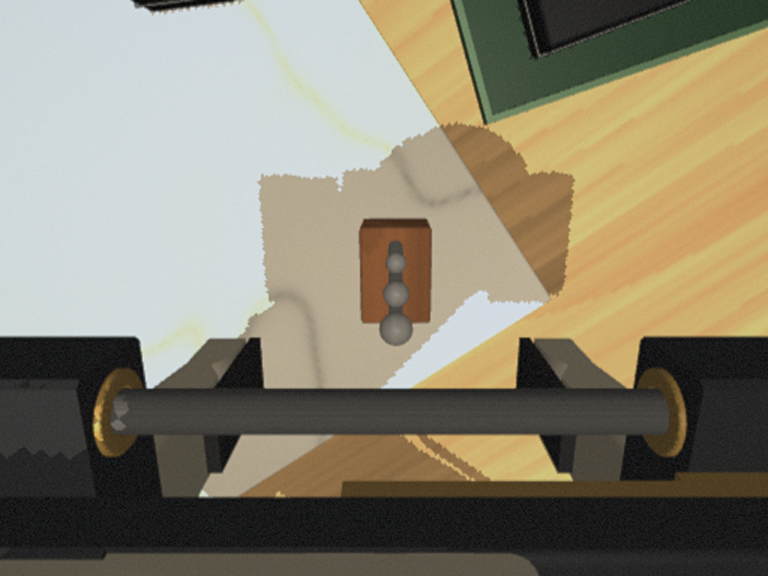

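>>> drive_tool(
  moves=[
    [[0,0.006,0,0.13,-0.02,4,1],[0,0.006,0,0.13,-0.02,8,1],[0,0.006,0,0.13,-0.02,11,1],[0,0.006,0,0.13,-0.02,12.4,1],[0,0.006,0,0.13,-0.02,13,1],[0,0.006,0,0.13,-0.02,13.1,1]],
  ],
)

```text
time: 25.75
ee_pos: [0.4395, -0.0897, 0.0287]
ee_rot: [[-0.575, -0.818, 0.002], [-0.818, 0.575, -0.001], [-0.0, -0.003, -1.0]]
force: [-0.0, -0.2, 0.6]
opening: 1.004
```

```bash
python3 -c "
from h import *
snap('scene','s11.png',(190,60,350,180),4.8)"
```

```text
(no output)
```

View pics/s11.png

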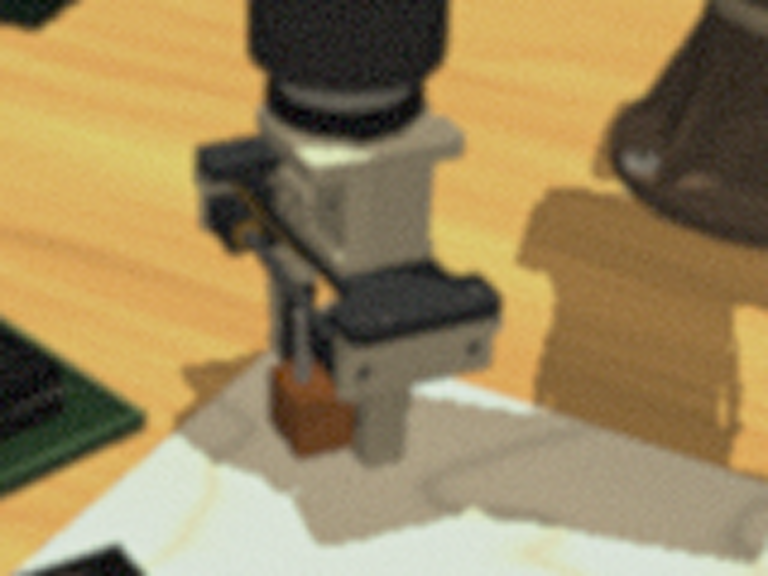

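There's no contact force, and the punches fit between the fingers below the gripper body. I'll close.

>>> drive_tool(
  moves=[
    [[0,0,0,0,0,0.05,-1],[0,0,0,0,0,0.05,-1],[0,0,0,0,0,0.05,-1],[0,0,0,0,0,0.05,-1],[0,0,0,0,0,0.05,-1],[0,0,0,0,0,0.05,-1],[0,0,0,0,0,0.05,-1]],
  ],
  force=30,
)

```text
time: 26.68
ee_pos: [0.4395, -0.0899, 0.0284]
ee_rot: [[-0.575, -0.818, 0.003], [-0.818, 0.575, -0.001], [-0.0, -0.003, -1.0]]
force: [-1.5, -0.8, 1.6]
opening: 0.456
```

```bash
python3 rel.py .4959,.2978,.07,79.2
```

```text
target 0.4959 0.2978 0.07 jaw 79.2 -> rot [-0.003 -0.    -0.424] deg 24.3 shift_cm [-34.97  17.65  -4.2 ] | t 26.68 open 0.456 F [-1.5 -0.8  1.6] pos [ 0.4395 -0.0899  0.0284]
```

>>> drive_tool(
  moves=[
    [[0,0,0,0,0,-1.5,-1],[0,0,0,0,0,-5,-1],[0,0,0,-1,0.5,-8.5,-1],[0,0,-0.05,-5,2.5,-9,-1],[0,0,-0.1,-10,5,-9,-1],[0,0,-0.2,-15.5,7.8,-9,-1],[0,0,-0.3,-21,10.6,-9,-1],[0,0,-0.4,-26.5,13.4,-9,-1],[0,0,-0.424,-31.5,15.9,-9,-1],[0,0,-0.424,-34.97,17.65,-8,-1],[0,0,-0.424,-34.97,17.65,-6,-1],[0,0,-0.424,-34.97,17.65,-4.5,-1]],
  ],
)

```text
time: 28.18
ee_pos: [0.4953, 0.2978, 0.0716]
ee_rot: [[-0.187, -0.982, 0.001], [-0.982, 0.187, -0.002], [0.002, -0.002, -1.0]]
force: [-0.5, -0.3, -1.0]
opening: 0.453
```

```bash
python3 rel.py .4959,.2978,.0204,79.2; python3 -c "
from h import *
snap('wrist','w12.png')"
```

```text
target 0.4959 0.2978 0.0204 jaw 79.2 -> rot [-0.002 -0.002  0.001] deg 0.2 shift_cm [-0.02 -0.06  5.12] | t 28.18 open 0.453 F [-0.5 -0.3 -1. ] pos [0.4953 0.2978 0.0716]
```

View pics/w12.png

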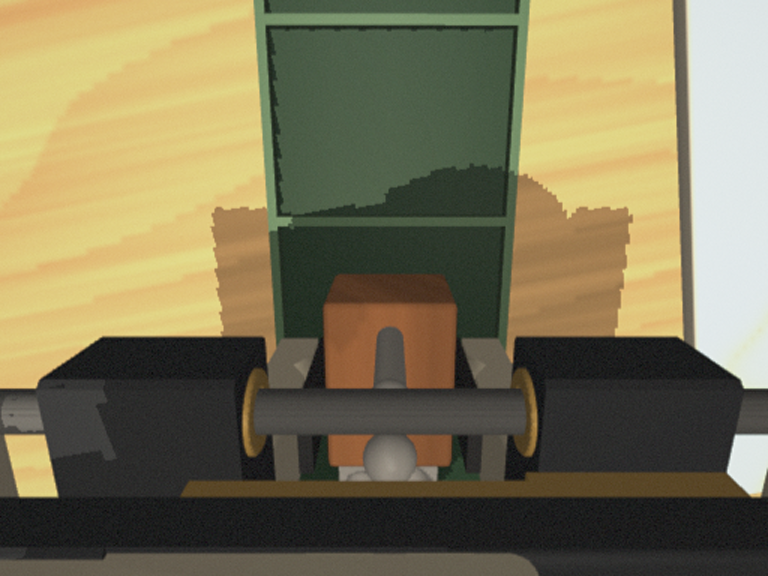

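>>> drive_tool(
  moves=[
    [[0,0,0,0,-0.06,2,-1],[0,0,0,0,-0.06,4,-1],[0,0,0,0,-0.06,4.8,-1],[0,0,0,0,-0.06,5,-1],[0,0,0,0,-0.06,5.08,-1],[0,0,0,0,-0.06,5.12,-1],[0,0,0,0,-0.06,5.12,-1]],
  ],
)

```text
time: 29.1
ee_pos: [0.4948, 0.2954, 0.0204]
ee_rot: [[-0.188, -0.982, -0.001], [-0.982, 0.188, -0.005], [0.005, -0.0, -1.0]]
force: [-6.0, -4.2, 11.8]
opening: 0.453
```

>>> drive_tool(
  moves=[
    [[0,0,0,0,0,-0.04,-1],[0,0,0,0,0,-0.04,-1],[0,0,0,0,0,-0.04,-1]],
  ],
)

```text
time: 29.48
ee_pos: [0.495, 0.2955, 0.0209]
ee_rot: [[-0.188, -0.982, -0.0], [-0.982, 0.188, -0.004], [0.004, -0.0, -1.0]]
force: [-0.0, 0.6, -1.5]
opening: 0.457
```

```bash
python3 rel.py .4959,.2978,.0204,79.2; python3 -c "
from h import *
snap('scene','s13.png',(300,110,500,270),4)"
```

```text
target 0.4959 0.2978 0.0204 jaw 79.2 -> rot [-0.    -0.004 -0.   ] deg 0.3 shift_cm [-0.25 -0.05  0.05] | t 29.48 open 0.457 F [-0.   0.6 -1.5] pos [0.495  0.2955 0.0209]
```

View pics/s13.png

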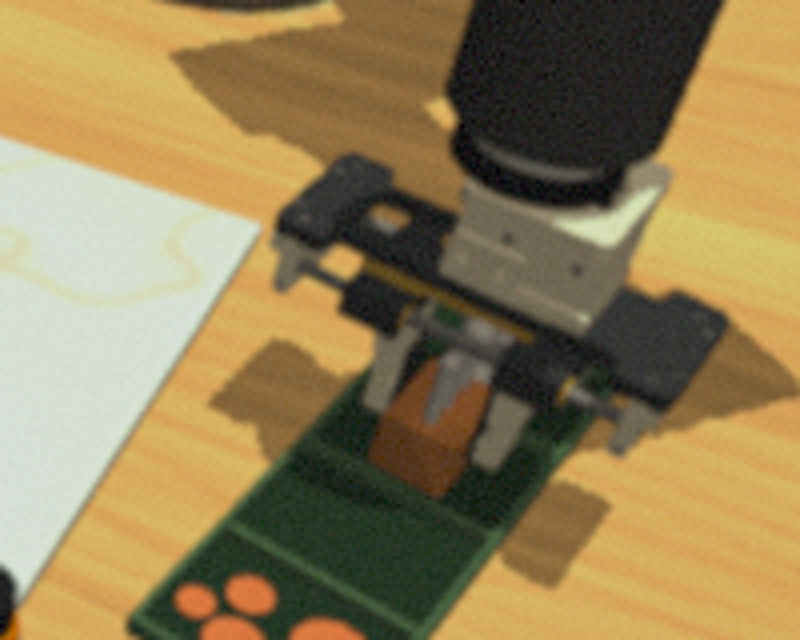

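```bash
python3 -c "
from h import *
d=snap('wrist','w13.png')
q=(proj(d,[[.4959+.98*a-(-.187)*-b*-1,.2978-.187*a+.982*b,z] for a,b,z in [(.038,-.05,.004),(.038,.05,.004)]])*1.5).round();print(q)"
```

```text
[[525. 243.]
 [241. 243.]]
```

View pics/w13.png

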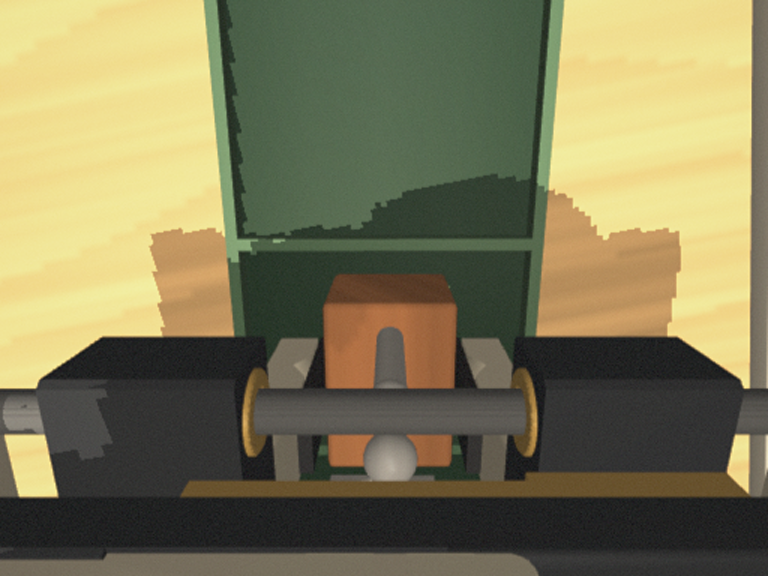

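The stand is inside its bay: its front edge is at row 275 and the divider at about row 245. I'll touch it down and release.

>>> drive_tool(
  moves=[
    [[0,0,0,0,0,0.04,-1],[0,0,0,0,0,0.05,-1],[0,0,0,0,0,0.05,0.3],[0,0,0,0,0,0.05,0.4],[0,0,0,0,0,0.05,0.4],[0,0,0,0,0,-0.5,0.5],[0,0,0,0,0,-3,0.7],[0,0,0,0,0,-7,1],[0,0,0,0,0,-11,1],[0,0,0,0,0,-13,1],[0,0,0,0,0,-13,1]],
  ],
  force=20,
)

```text
time: 30.95
ee_pos: [0.4958, 0.2968, 0.153]
ee_rot: [[-0.188, -0.982, 0.002], [-0.982, 0.188, -0.002], [0.001, -0.002, -1.0]]
force: [-0.7, 0.3, -0.3]
opening: 0.999
```

```bash
python3 rel.py .645,-.0954,.15,61; python3 -c "
from h import *
snap('wrist','w14.png')"
```

```text
target 0.645 -0.0954 0.15 jaw 61.0 -> rot [-0.003 -0.001  0.317] deg 18.2 shift_cm [ 35.73 -22.02   0.39] | t 30.95 open 0.999 F [-0.7  0.3 -0.3] pos [0.4958 0.2968 0.153 ]
```

View pics/w14.png

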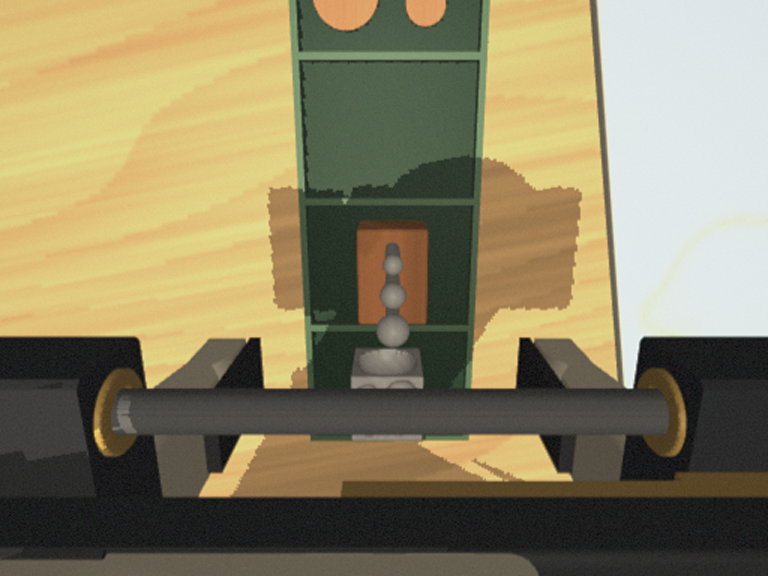

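The punch stand is flat in the second bay. Next is the short charcoal.

>>> drive_tool(
  moves=[
    [[0,0,0.03,3,-2,0.2,1],[0,0,0.317,35.73,-22.02,0.3,1],[0,0,0.317,35.73,-22.02,0.3,1],[0,0,0.317,35.73,-22.02,0.3,1],[0,0,0.317,35.73,-22.02,0.3,1],[0,0,0.317,35.73,-22.02,0.3,1],[0,0,0.317,35.73,-22.02,0.3,1],[0,0,0.317,35.73,-22.02,0.3,1],[0,0,0.317,35.73,-22.02,0.3,1],[0,0,0.317,35.73,-22.02,0.3,1],[0,0,0.317,35.73,-22.02,0.3,1]],
  ],
)

```text
time: 32.38
ee_pos: [0.644, -0.0946, 0.1499]
ee_rot: [[-0.483, -0.876, 0.0], [-0.876, 0.483, -0.003], [0.003, -0.002, -1.0]]
force: [0.8, 0.5, -0.0]
opening: 0.999
```

```bash
python3 rel.py .645,-.0954,.022,61;python3 wfit.py short_charcoal .645 -.0954 -29 w15.png
```

```text
target 0.645 -0.0954 0.022 jaw 61.0 -> rot [-0.002 -0.003  0.002] deg 0.2 shift_cm [-1.000e-02 -1.000e-01  1.279e+01] | t 32.38 open 0.999 F [ 0.8  0.5 -0. ] pos [ 0.644  -0.0946  0.1499]
wrist fit [ 0.6439 -0.0968] -28.4 0.023 0.79 [263.0, 184.0]
```

View pics/w15.png

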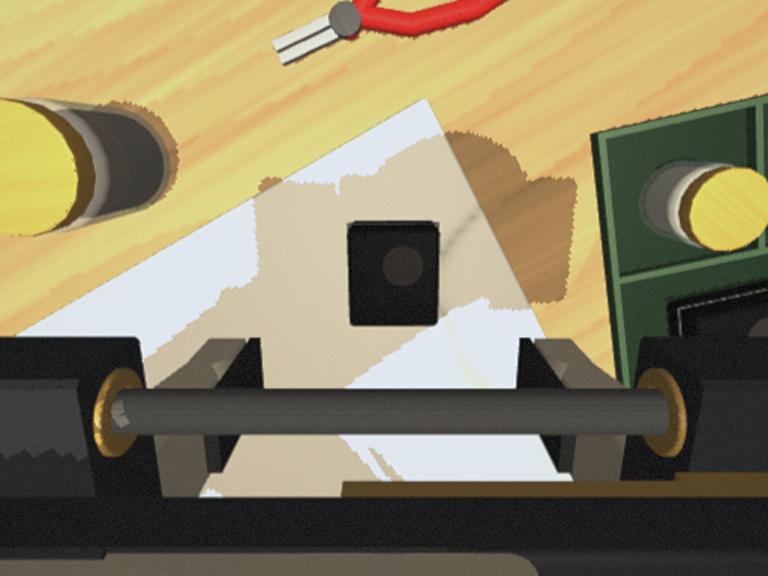

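The block is centred (columns 347–438). I'll descend and grip it.

>>> drive_tool(
  moves=[
    [[0,0,0,0.05,-0.06,4,1],[0,0,0,0.05,-0.06,8,1],[0,0,0,0.05,-0.06,11.5,1],[0,0,0,0.05,-0.06,12.8,1],[0,0,0,0.05,-0.06,12.8,1],[0,0,0,0.05,-0.06,12.8,-1],[0,0,0,0.05,-0.06,12.8,-1],[0,0,0,0.05,-0.06,12.8,-1],[0,0,0,0.05,-0.06,12.8,-1],[0,0,0,0.05,-0.06,12.8,-1]],
  ],
  force=20,
)

```text
time: 33.72
ee_pos: [0.6447, -0.0961, 0.0224]
ee_rot: [[-0.483, -0.875, 0.001], [-0.875, 0.483, -0.003], [0.002, -0.002, -1.0]]
force: [-0.7, 0.5, 3.0]
opening: 0.569
```

```bash
python3 rel.py .5745,.2828,.06,79.2
```

```text
target 0.5745 0.2828 0.06 jaw 79.2 -> rot [-0.002 -0.003 -0.316] deg 18.1 shift_cm [-29.77  24.44  -3.89] | t 33.73 open 0.569 F [-0.7  0.5  3. ] pos [ 0.6447 -0.0961  0.0224]
```

>>> drive_tool(
  moves=[
    [[0,0,0,0,0,-1.5,-1],[0,0,0,0,0,-5,-1],[0,0,0,-1,0.8,-8.5,-1],[0,0,-0.05,-5,4,-9.5,-1],[0,0,-0.1,-9.5,7.7,-9.5,-1],[0,0,-0.15,-14,11.5,-9.5,-1],[0,0,-0.2,-18.5,15.2,-9.5,-1],[0,0,-0.25,-23,18.9,-9.5,-1],[0,0,-0.3,-27,22.2,-9.5,-1],[0,0,-0.316,-29.77,24.44,-8,-1],[0,0,-0.316,-29.77,24.44,-6,-1],[0,0,-0.316,-29.77,24.44,-4.5,-1]],
  ],
)

```text
time: 35.22
ee_pos: [0.5742, 0.2833, 0.066]
ee_rot: [[-0.186, -0.982, 0.001], [-0.982, 0.186, -0.003], [0.003, -0.002, -1.0]]
force: [0.3, -0.2, -1.0]
opening: 0.569
```

```bash
python3 rel.py .5745,.2828,.0144,79.2; python3 -c "
from h import *
snap('wrist','w16.png')"
```

```text
target 0.5745 0.2828 0.0144 jaw 79.2 -> rot [-0.002 -0.003  0.001] deg 0.2 shift_cm [ 0.03 -0.03  5.16] | t 35.23 open 0.569 F [ 0.3 -0.2 -1. ] pos [0.5742 0.2833 0.066 ]
```

View pics/w16.png

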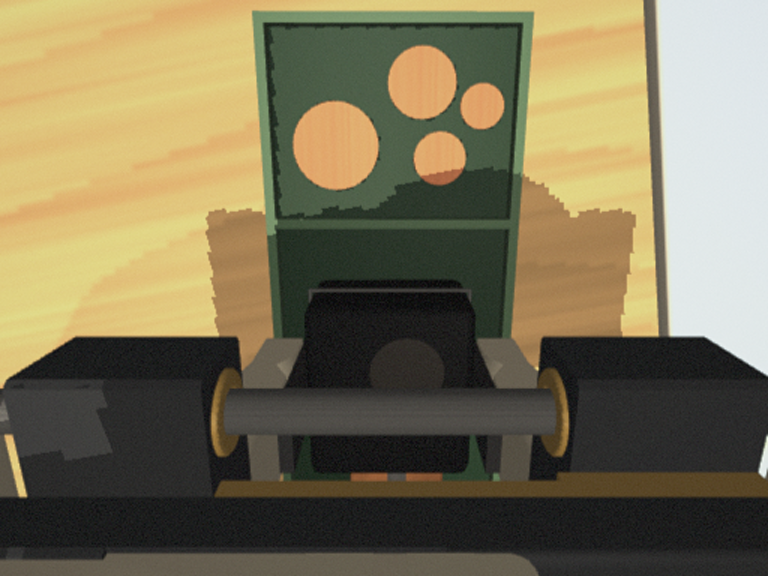

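>>> drive_tool(
  moves=[
    [[0,-0.003,0,0,0,2,-1],[0,-0.003,0,0,0,4,-1],[0,-0.003,0,0,0,4.8,-1],[0,-0.003,0,0,0,5,-1],[0,-0.003,0,0,0,5.08,-1],[0,-0.003,0,0,0,5.12,-1],[0,-0.003,0,0,0,5.12,-1]],
  ],
)

```text
time: 36.15
ee_pos: [0.5738, 0.2816, 0.0144]
ee_rot: [[-0.187, -0.982, 0.0], [-0.982, 0.187, -0.001], [0.001, -0.0, -1.0]]
force: [-2.6, -3.0, 6.7]
opening: 0.567
```

It's in light contact at 6.7 N. I'll release.

>>> drive_tool(
  moves=[
    [[0,0,0,0,0,0,0.4],[0,0,0,0,0,0,0.55],[0,0,0,0,0,0,0.55],[0,0,0,0,0,-0.5,0.6],[0,0,0,0,0,-3,0.7],[0,0,0,0,0,-7,1],[0,0,0,0,0,-12,1],[0,0,0,0,0,-16,1],[0,0,0,0,0,-16,1]],
  ],
)

```text
time: 37.28
ee_pos: [0.5755, 0.2831, 0.1789]
ee_rot: [[-0.187, -0.982, 0.006], [-0.982, 0.187, 0.003], [-0.004, -0.005, -1.0]]
force: [0.0, 0.5, -1.1]
opening: 0.996
```

>>> drive_tool(
  moves=[
    [[0,0,0,0,-5,-2,1],[0,0,0,4,-10,-4,1],[0,0,0,8,-12,-4,1],[0,0,0,14,-12,-4,1],[0,0,0,20,-12,-4,1],[0,0,0,26,-12,-4,1],[0,0,0,28,-12,-4,1],[0,0,0,28,-12,-4,1]],
  ],
)

```text
time: 38.28
ee_pos: [0.6404, -0.0157, 0.2182]
ee_rot: [[-0.189, -0.982, 0.006], [-0.982, 0.189, 0.003], [-0.004, -0.005, -1.0]]
force: [0.8, 0.9, 0.7]
opening: 1.003
```

```bash
python3 - <<'E'
from h import *
print(sense()["ee_pos"],sense()["time"])
snap("scene","sF.png"); snap("top","tF.png",(120,110,430,290),2.55)
E
```

```text
[ 0.64044111 -0.01573908  0.21815203] 38.275
```

View pics/sF.png

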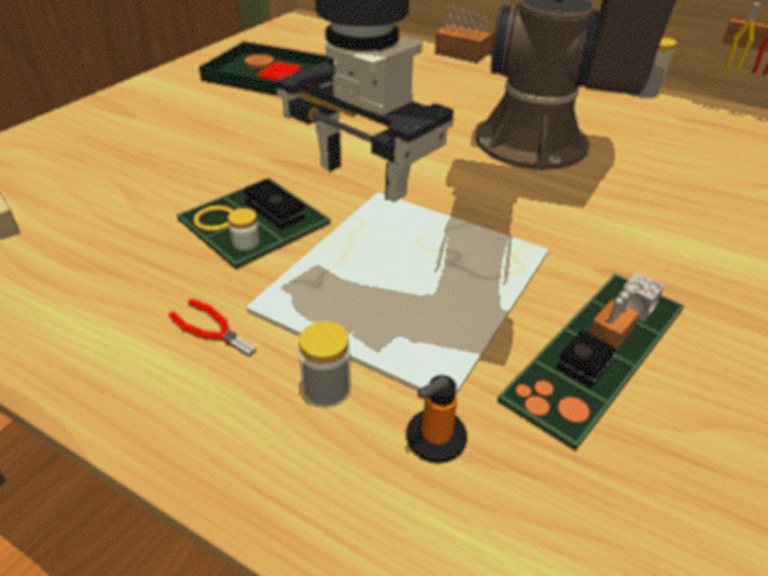

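View pics/tF.png

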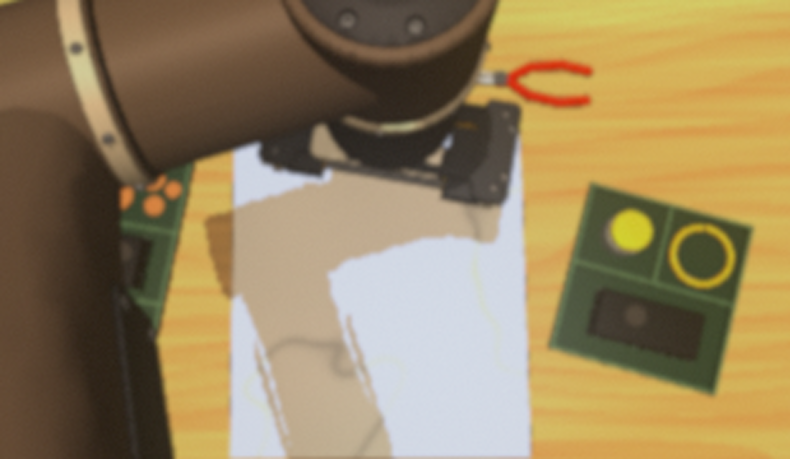

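The scene picture shows all five pieces upright, one to a bay, and the tall jar, torch and pliers unmoved. One more close check on the long tray, then I'll hand in.

```bash
python3 - <<'E'
from h import *
snap("scene","sZ.png",(320,170,470,300),4.5)
E
```

```text
(no output)
```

View pics/sZ.png

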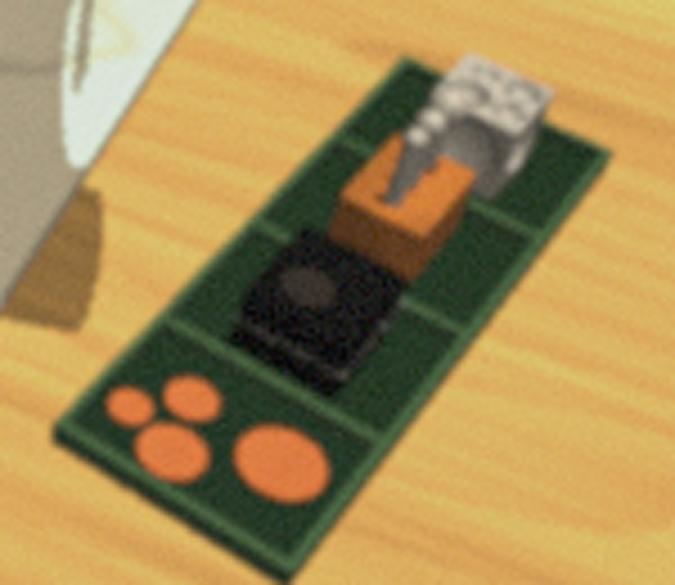

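The three pieces stand flat in separate bays of the long tray, and the discs are undisturbed. Handing in.

```bash
python3 -c "
from plant import *
print(job_done())"
```

```text
the job is handed in; nothing more can be done
None
```

Both trays are made up and the job is handed in, at about 38 s of the 122 s allowed. `job_done()` reports no verdict, so the result rests on my own checks.

- **Square tray:** the long charcoal is in the long bay and the flux jar in the empty small bay.
- **Long tray:** the doming block, the punch stand and the short charcoal are in the three empty bays, starting from the one nearest the robot.

**Placing:** I lowered each piece until the measured force showed floor contact, then opened the fingers. The flux jar and the punch stand pressed down a little hard at first, at about 16 N and 12 N with small sideways forces. For those two I raised the arm slightly, checked that they were inside their bays, touched down again and let go.

**Final checks:** the scene picture shows all five pieces upright inside their bays. The bangle and the discs are clear, and the tall jar, the torch and the pliers look unmoved. The arm hid most of the long tray and the far-side jar and torch in the last top picture, so for those I relied on the scene and wrist pictures.

Nothing disagreed by more than about 3 mm between cameras. One move call was refused as malformed, and nothing moved before I sent it again.

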